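# Put the broad scraper back in its leaning slot holder

## Robot

A 7-joint arm with a two-finger parallel gripper is mounted at the origin on the work surface. World frame = base frame: x ahead of the robot, y to its left, z up, the work surface at z = 0. Lengths are in m, angles in rad, forces in N, time in s.
With the tool pointing down it reaches from about 0.4 to 0.85 m from the base axis. Payload 10.4 kg.
Tool frame: the origin (TCP) lies midway between the tips of the shut fingers; the grasp point (between the pads) lies 19 mm behind it; z points along the fingers, x is the direction in which the jaws open and shut, and the axes are right-handed (so a half turn about z gives the same grasp; the last joint's range is limited). The gripper opens to 85 mm and grips with 20 to 120 N. Pads are 22 mm wide; open, the fingers measure 114 mm over their backs; the gripper's body (76 mm by 85 mm) begins 54 mm behind the grasp point. The pads swing forward as they close: fully open they stand 13 mm farther back than shut.
Start: joints at [-1.271, 0.332, -0.065, 1.46, 0.022, 1.35, -0.088], TCP at [0.198, 0.593, 0.231] pointing down, gripper open.
Joint ranges: [-2.6, 2.6], [-0.5, 2.12], [-1.47, 1.34], [0.16, 2.42], [-1.27, 4.41], [0.06, 2.06], [-2.6, 2.6]. Speed limits (rad/s): [2.22, 2.22, 2.79, 2.79, 3.14, 3.14, 3.14].

## Interface

Orientations are given as a unit quaternion [x, y, z, w].
In Python, from workcell import manip, cams gives the robot as it stands.
- The arm moves only by the tool move_arm, never from a script. Its argument "moves" is a list of rows, each a list of 7 numbers: the turn, a rotation vector about the tool's x, y, z in degrees, then the shift along the tool's x, y, z in m, then the finger opening in m, from 0 to 0.0854. A call has 1 to 10 rows; each row is the pose to reach, as a shift and turn from the pose commanded when the call began, along the tool's axes at that moment; what a row does not reach only later rows make up. A row lasts 1/10 s, in which the tool goes at most 50 mm and 8.59 degrees, less where a joint would pass 70% of its speed; a pose out of reach is approached as far as the arm can. A call with a gripper value outside its range is refused whole. The fingers move at their own pace and stop on an object; "grip_force" is the grip in N (left out, the last holds). Time passes only in rows, so rows that repeat a pose let the fingers close. It gives the time, the measured TCP pose, the force and the opening at its end, in the units of the state.
- manip.get_obs(): the state, without advancing time (a new reading comes with each control period).
- cams.camera(name): name is "scene" or "top" or "wrist"; returns the picture (384x512x3 uint8, red, green, blue); there is no depth.
- cams.camera_params(name): a dict with "fx", "fy", "cx", "cy" (pixels), "xyz" and "rotation" of the camera in the world. Camera axes: x right, y up, looking along -z (the intrinsics and any distortion apply to the point x, -y, -z); pixel columns grow to the right and rows downward; lengths in m; the calibration is good to about 2 mm. A picture is of the moment at which its call begins: read the wrist's pose just before it. camera_params takes no time and is no camera call; for the wrist camera it gives the pose at the moment of the call.
- manip.hand_in(): hands the job in, once; it reports no verdict.
The state is a dict: "clock": time; "joint_pos": joint angles; "joint_velocities": joint speeds; "tau": joint torques, N m; "position": TCP position; "ee_rot": TCP orientation; "ft_force": force on the tool from outside, world axes, zero at the start; "torque": the same for the moment, N m; "grip_width": opening from 0.0 (shut) to 1.0 (fully open).
Only numpy, scipy, OpenCV 4.12 (cv2) and the standard library are available. Lean on these libraries where they do the work, as an engineer would, in place of code of your own. Each camera call takes 0.05 s, during which the arm holds its last target. There are 200 camera calls.

## Task

Take the broad-bladed bench scraper out of the drip stand and put it away in the leaning holder: slide its blade, edge first and in line with the slope, down the holder's broad slot until it is fully home, keeping hold of it until it is seated, then let go. Leave the narrow spatula in the drip stand, and do not knock or shift the other things on the bench.

Things in the scene. Friction and masses are not known exactly. Their poses are not given: they have to be found in the camera images.
- scraper: The broad scraper: (mm) steel blade 44 wide, 4 thick, 94 long, then a straight black handle 26 wide (y), 16 thick (x), 90 long; 0.1 to 0.23 kg. Origin: middle of the blade's free end edge (its foot as it stands). z runs up the tool (handle z = 90 to 180), y along the blade's width, x its thickness. Starts blade down in either pocket of the stand, loose, leaning up to 5 degrees.
- spatula: The narrow spatula, to be left in the stand: same handle, length, axes and origin as the scraper, but its blade is only 24 mm wide, with a 44 mm wide cross shoulder 10 mm high at z = 57 to 67. It stands in the stand's other pocket.
- stand: Fixed steel drip stand, foot 70 x 160 x 6 mm, with two upright open-topped pockets side by side along its y, centred at y = +42 and -42 mm; each is 9 mm (x) by 52 mm (y), with its floor at z = 6 and its rim at z = 70 mm. Origin: centre of the underside, z up.
- holder: Fixed leaning holder, foot 120 x 150 mm: two side cheeks carry a white insert with a steel near wall and two slots side by side, the broad one at y = -45 to +5, the narrow at +15 to +45 mm. Its front is -x; the mouths lean that way. Origin: below mid mouths (foot x = -25 to +95); top about 125 high. The insert is clamped firmly, up to 8 mm either way along point slot's x; where is not reported.
- slot (a point): Nominal mid mouth of the broad slot, 95 mm up, on the holder at y = -20. z: out of the slot, 35 deg from vertical, leaning to the holder's -x; y: slot's width; x: across the gap. Slot 50 mm wide, gap 7, floor at z = -55. Far wall (+x side, 18 thick) ends at z = 0; near wall (-x side, 12 thick), on which the blade lies, rises to z = +20: a stop to feel for. True slot: up to 8 mm off along x.
- sample_cup: Clear sample cup with red lid, 48 mm wide, 62 mm tall, standing between stand and holder. Leave alone. Origin: centre of the underside.
- beaker: Glass beaker, 70 mm wide, 85 mm tall, beyond the task's things. Leave alone. Origin: centre of the underside.
- brown_bottle: Brown bottle, 52 mm wide, 110 mm tall, beyond the task's things. Leave alone. Origin: centre of the underside.
- water_bottle: Clear bottle with blue cap, 64 mm wide, 200 mm tall, far right. Leave alone. Origin: centre of the underside.
- dish: Flat glass dish, 90 mm wide, 14 mm tall, near the robot. Leave alone. Origin: centre of the underside.
- jar: White jar, 68 mm wide, 75 mm tall, to the left. Leave alone. Origin: centre of the underside.

How it is judged:
On the way, in this order (a step that is already met when the one before it is completed fails the run):
1. the broad scraper is lifted clear out of the drip stand (z of scraper in the frame of stand above 0.08 m), for 0.1 s.
2. its blade has entered the broad slot by 15 mm, in line with the slope (x of scraper in the frame of slot between -0.014 and 0.014 m and y of scraper in the frame of slot between -0.008 and 0.008 m and angle between the z axis of scraper and the z axis of slot, either way round below 0.12 rad and z of scraper in the frame of slot below -0.015 m), for 0.1 s.
3. the blade is down to within 8 mm of the slot's floor while the fingers still hold the scraper (x of scraper in the frame of slot between -0.014 and 0.014 m and y of scraper in the frame of slot between -0.008 and 0.008 m and angle between the z axis of scraper and the z axis of slot, either way round below 0.12 rad and z of scraper in the frame of slot below -0.047 m and contact force between the fingers and scraper above 1 N), for 0.2 s.
At the end, for the whole second after the job is handed in: The scraper rests released and still in the broad slot: blade end within 5 mm of the floor, within 8 mm of mid-width, within 7 degrees of the slope; the narrow spatula still stands in its pocket of the stand; other things moved by less than 30 mm (x of scraper in the frame of slot between -0.014 and 0.014 m and y of scraper in the frame of slot between -0.008 and 0.008 m and angle between the z axis of scraper and the z axis of slot, either way round below 0.12 rad and z of scraper in the frame of slot below -0.05 m and linear speed of scraper below 0.02 m/s and contact force between the fingers and scraper below 0.1 N and horizontal distance between spatula and stand below 0.075 m and z of spatula in the frame of stand below 0.015 m and angle between spatula's own z axis and vertical below 0.25 rad); the robot touches nothing.
It fails at once if the narrow spatula is lifted out of the stand (z of spatula in the frame of stand above 0.04 m).
It fails at once if a cup, beaker, bottle, dish or jar on the bench is shifted by more than 30 mm (distance of any of sample_cup, beaker, brown_bottle, water_bottle, dish, jar from where it was at the start of the episode above 0.03 m).
It also fails if it takes over 46 s, if anything falls off the work surface, if the arm or the gripper's body presses on something with over 40 N, if the wrist force passes 120 N, or if a joint passes its speed limit or range.

## Working session

There is one attempt and no reset: what is moved stays moved. The work goes in short steps, Python scripts to look and compute and a tool call to move; the robot and the scene stay as the last step left them, time stands still between calls to the robot, and variables do not carry over. Pictures are saved under pics/ and viewed, about 8 in all and at most 12, crops included, and the job is handed in when it is done.

Besides the shell and the picture viewer there is one more tool, called after ">>>" as name(argument=value, ...) on one line, values as JSON. move_arm: Moves the arm, as the interface text tells. Its arguments: {"type":"object","properties":{"moves":{"type":"array","items":{"type":"array","items":{"type":"number"}}},"grip_force":{"type":"number"}},"required":["moves"]}

```bash
mkdir -p pics; ls
python3 - <<'E'
from workcell import manip, cams
import cv2,numpy as np
o=manip.get_obs();print(o['clock'],o['position'],o['ee_rot'],o['grip_width'],o['ft_force'])
ims=[]
for n in("scene","top","wrist"):
    p=cams.camera_params(n);print(n,{k:np.round(v,4).tolist() if not isinstance(v,str) else v for k,v in p.items()})
    im=cams.camera(n);cv2.imwrite(f"pics/{n}0.png",im[:,:,::-1])
E
```

```text
pics
0.0 [0.19815976 0.59236523 0.2304873 ] [ 8.11544897e-01  5.84289616e-01 -5.63862823e-04  4.54476087e-04] 1.0045824515739 [-0.64709866  0.71039665  0.18294934]
scene {'fx': 364.9578, 'fy': 364.9578, 'cx': 259.4452, 'cy': 188.5645, 'xyz': [1.2704, -0.5058, 0.6474], 'rotation': [0.4357, 0.2106, 0.4003, 0.7782]}
top {'fx': 358.9114, 'fy': 358.9114, 'cx': 252.0496, 'cy': 187.804, 'xyz': [0.4204, 0.0032, 1.1814], 'rotation': [0.0403, -0.0418, -0.6953, 0.7163]}
wrist {'fx': 264.6827, 'fy': 264.6827, 'cx': 254.9602, 'cy': 185.3501, 'xyz': [0.1187, 0.6188, 0.372], 'rotation': [-0.1343, -0.0963, 0.576, 0.8006]}
```

View pics/top0.png

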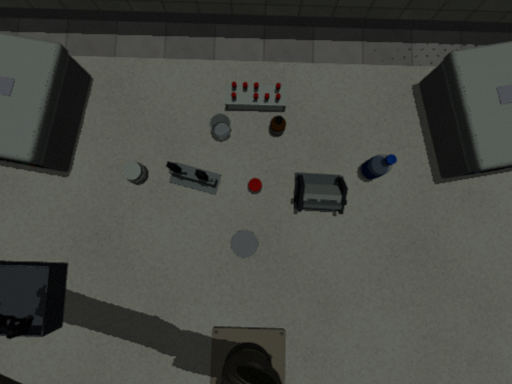

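View pics/scene0.png

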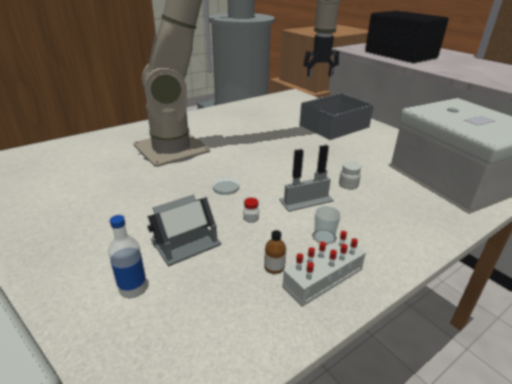

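Top view: stand at about (195,178), holder at (320,192), cup (255,185), dish (244,243). Scene view: handles at (297,163) and (322,158), holder at (185,228). I'll zoom in next.

Run:
```python
import cv2,numpy as np
t=cv2.imread('pics/top0.png');s=cv2.imread('pics/scene0.png')
def c(im,x,y,w,h,W,H,g=1):
    k=cv2.resize(im[y:y+h,x:x+w],(W,H),interpolation=cv2.INTER_CUBIC)
    return np.clip(k.astype(float)*g,0,255).astype(np.uint8)
a=np.hstack([c(t,155,150,80,60,400,300,1.8),c(t,280,160,80,60,400,300,1.8)])
b=np.hstack([c(s,265,135,100,75,400,300,1.2),c(s,140,185,100,75,400,300,1.2)])
cv2.imwrite('pics/z1.png',np.vstack([a,b]))
```

```text
(no output)
```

View pics/z1.png

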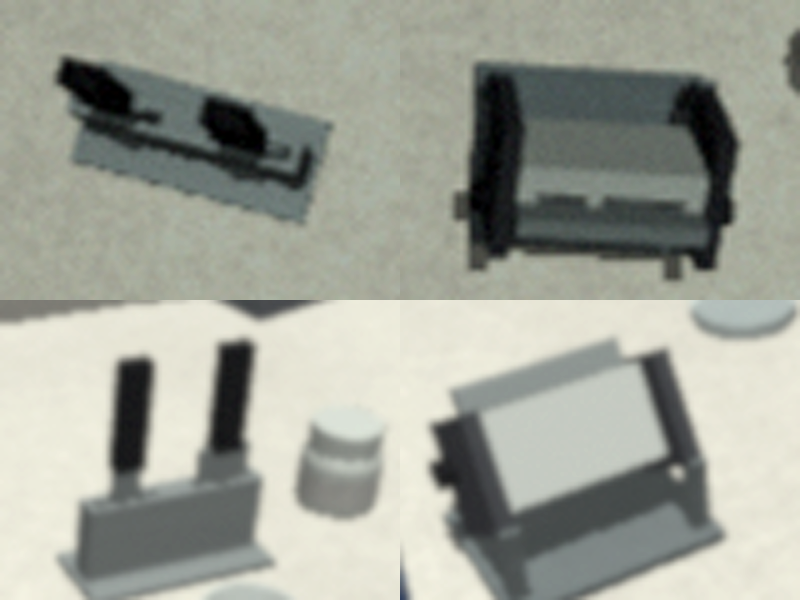

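The crops show the broad blade under the handle farther to +y: the left one in top, at (173,167), and the right one in scene. The holder's mouths lean towards the robot (-x). Its broad slot is the right one in top, around (409,201).

```bash
cat > h.py <<'E'
import numpy as np,cv2
from scipy.spatial.transform import Rotation as R
from workcell import manip,cams
def ray(p,uv):
    d=np.array([(uv[0]-p['cx'])/p['fx'],-(uv[1]-p['cy'])/p['fy'],-1.])
    return np.array(p['xyz']),R.from_quat(p['rotation']).apply(d)
def onz(p,uv,z):
    o,d=ray(p,uv);return o+d*(z-o[2])/d[2]
def proj(p,X):
    c=R.from_quat(p['rotation']).inv().apply(np.atleast_2d(X)-np.array(p['xyz']))
    return np.c_[p['cx']+p['fx']*c[:,0]/-c[:,2],p['cy']-p['fy']*c[:,1]/-c[:,2]]
def tri(ps,uvs):
    A=np.zeros((3,3));b=np.zeros(3)
    for p,uv in zip(ps,uvs):
        o,d=ray(p,uv);d/=np.linalg.norm(d);M=np.eye(3)-np.outer(d,d);A+=M;b+=M@o
    return np.linalg.solve(A,b)
E
python3 - <<'E'
from h import *
t=cams.camera_params('top');s=cams.camera_params('scene')
np.set_printoptions(precision=4,suppress=True)
print("stand corners")
for q in[(332,122),(303,222),(72,160)]: print(onz(t,(155+q[0]/5,150+q[1]/5),.006))
print("holder")
for q in[(75,62),(315,78),(72,266),(315,266)]: print(onz(t,(280+q[0]/5,160+q[1]/5),.006))
# handle top centres
ts=[(155+65/5,150+70/5),(155+212/5,150+110/5)]
ss=[(265+237/4,135+43/4),(265+136/4,135+60/4)]
for a,b in zip(ts,ss): print('handle top',tri([t,s],[a,b]))
for n,q in[('cup',(255,185)),('dish',(244,243)),('beaker',(221,130)),('brown',(277,125)),('water',(390,159)),('jar',(133,170))]: print(n,onz(t,q,.06))
print(R.from_quat(manip.get_obs()['ee_rot']).as_matrix())
E
```

```text
stand corners
[0.5993 0.1055 0.006 ]
[0.5323 0.1219 0.006 ]
[0.5688 0.276  0.006 ]
holder
[ 0.6133 -0.1381  0.006 ]
[ 0.6074 -0.2973  0.006 ]
[ 0.4782 -0.1382  0.006 ]
[ 0.4829 -0.2973  0.006 ]
handle top [0.5964 0.2404 0.1836]
handle top [0.5765 0.1571 0.184 ]
cup [ 0.5605 -0.0063  0.06  ]
dish [0.379  0.0226 0.06  ]
beaker [0.7348 0.1077 0.06  ]
brown [ 0.7568 -0.0714  0.06  ]
water [ 0.6567 -0.433   0.06  ]
jar [0.5967 0.3804 0.06  ]
[[ 0.3172  0.9484 -0.0003]
 [ 0.9484 -0.3172 -0.001 ]
 [-0.0011  0.0001 -1.    ]]
```

>>> move_arm(moves=[[0,0,84.8,-0.213,0.489,-0.04,0.085],[0,0,84.8,-0.213,0.489,-0.04,0.085],[0,0,84.8,-0.213,0.489,-0.04,0.085],[0,0,84.8,-0.213,0.489,-0.04,0.085],[0,0,84.8,-0.213,0.489,-0.04,0.085],[0,0,84.8,-0.213,0.489,-0.04,0.085],[0,0,84.8,-0.213,0.489,-0.04,0.085],[0,0,84.8,-0.213,0.489,-0.04,0.085],[0,0,84.8,-0.213,0.489,-0.04,0.085],[0,0,84.8,-0.213,0.489,-0.04,0.085]])

```text
clock: 1.15
position: [0.5697, 0.2574, 0.2689]
ee_rot: [0.993, -0.119, -0.0, -0.0]
ft_force: [1.0, 1.1, -0.1]
grip_width: 0.998
```

Run:
```python
from h import *
import json
p=cams.camera_params('wrist');im=cams.camera('wrist')[:,:,::-1]
o=manip.get_obs();print(o['position'],o['ee_rot'],o['joint_pos'],p['xyz'],p['rotation'])
json.dump({k:np.asarray(v).tolist() for k,v in p.items()},open('w1.json','w'))
cv2.imwrite('pics/w1.png',im)
cv2.imwrite('pics/w1z.png',cv2.resize(np.clip(im*1.4,0,255).astype(np.uint8),(800,600),interpolation=cv2.INTER_CUBIC))
```

```text
[0.57539069 0.24878043 0.2692517 ] [ 0.99186924 -0.12723388  0.00198332  0.00173711] [-0.79133659  0.32723594  0.40041866  1.41975691 -0.12203001  1.41835461
 -0.64686008] [0.58961327 0.3385594  0.41023396] [-0.16345639  0.01939482 -0.11740585  0.9793476 ]
```

View pics/w1z.png

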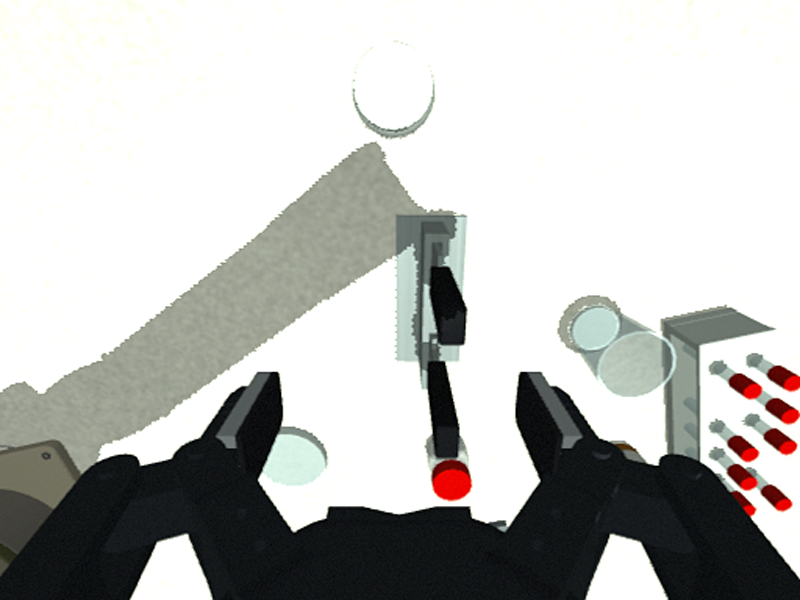

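Wrist view (zoomed 1.5625x): stand foot corners at (396,215), (466,215), (462,360) and (396,360). The scraper handle runs from about (441,270) to its top face near (454,326). The cup's red lid is at (451,480).

Run:
```python
from h import *
import json
np.set_printoptions(precision=4,suppress=True)
p=json.load(open('w1.json'));k=512/800
for q in[(396,215),(466,215),(462,360),(396,360)]: print('foot',onz(p,np.array(q)*k,.006))
im=cv2.imread('pics/w1.png');g=im.max(2)
m=((g<40)*255).astype(np.uint8);m[:,:260]=0;m[225:]=0;m[:160]=0;m[:,310:]=0
n,l,st,ce=cv2.connectedComponentsWithStats(m)
for i in range(1,n):
    if st[i,4]>30:
        c=cv2.findContours((l==i).astype(np.uint8),0,1)[0][0]
        print(st[i],ce[i],cv2.approxPolyDP(c,1.5,True)[:,0].tolist())
sub=im[160:230,265:305]
cv2.imwrite('pics/w1c.png',cv2.resize(np.clip(sub*1.0+0,0,255).astype(np.uint8),(400,700)[0:2],interpolation=cv2.INTER_NEAREST)[:600])
# predicted handle if vertical at nominal pocket
yaw=np.deg2rad(-13.5);c=np.array([.584,.1908]);ya=np.array([-np.sin(yaw),np.cos(yaw)]);xa=np.array([np.cos(yaw),np.sin(yaw)])
f=c+.042*ya
for z in(.096,.186):
  print(z,[ (proj(p,[*(f+sx*.008*xa+sy*.013*ya),z])[0]).round(1).tolist() for sx,sy in((-1,-1),(1,-1),(1,1),(-1,1))])
```

```text
foot [0.5729 0.2788 0.006 ]
foot [0.6391 0.2627 0.006 ]
foot [0.6055 0.1078 0.006 ]
foot [0.5351 0.1249 0.006 ]
[275 170  23  50 866] [285.851  195.8383] [[276, 170], [275, 188], [280, 218], [296, 219], [297, 196], [287, 172]]
0.096 [[271.8, 191.4], [284.4, 191.3], [285.1, 171.5], [272.1, 171.6]]
0.186 [[277.5, 224.4], [294.5, 224.3], [295.8, 198.7], [278.2, 198.8]]
```

Run:
```python
from h import *
import json
np.set_printoptions(precision=4,suppress=True)
p=json.load(open('w1.json'))
T=onz(p,(288.8,207.5),.185);print('top',T)
for q in [(280.5,219),(296.5,219.5),(297.5,195.5)]: print(onz(p,q,.185))
# bottom of handle far edge mid at z=.096
B=onz(p,(281.7,170.5),.096);print('bottom far edge mid',B)
o=manip.get_obs();r=R.from_quat(o['ee_rot']);print(o['position'],r.as_matrix())
```

```text
top [0.5968 0.2349 0.185 ]
[0.5869 0.2252 0.185 ]
[0.6014 0.2211 0.185 ]
[0.6068 0.2447 0.185 ]
bottom far edge mid [0.6008 0.2447 0.096 ]
[0.5754 0.2488 0.2693] [[ 0.9676 -0.2524  0.0035]
 [-0.2524 -0.9676 -0.004 ]
 [ 0.0044  0.0029 -1.    ]]
```

View pics/w1c.png

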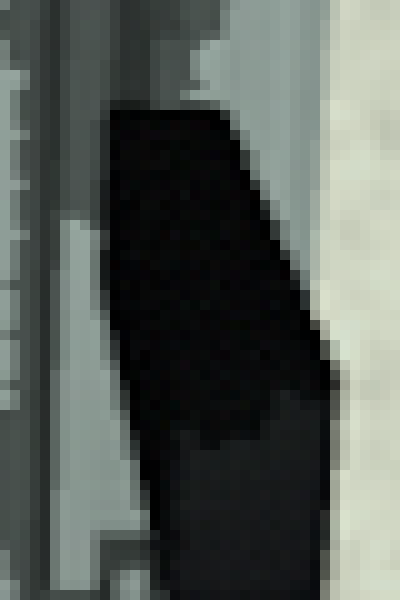

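The scraper handle's top is at about (0.597, 0.2365), it stands nearly upright, and the yaw is about -13.3°. Going down over it.

>>> move_arm(moves=[[0,0,-1.3,0.024,0.0065,0,0.085],[0,0,-1.3,0.024,0.0065,0.03,0.085],[0,0,-1.3,0.024,0.0065,0.06,0.085],[0,0,-1.3,0.024,0.0065,0.09,0.085],[0,0,-1.3,0.024,0.0065,0.115,0.085],[0,0,-1.3,0.024,0.0065,0.13,0.085],[0,0,-1.3,0.024,0.0065,0.139,0.085],[0,0,-1.3,0.024,0.0065,0.139,0.085]], grip_force=60)

```text
clock: 2.0
position: [0.5902, 0.247, 0.129]
ee_rot: [0.995, -0.104, -0.0, 0.0]
ft_force: [-0.0, -1.0, -0.3]
grip_width: 0.995
```

Run:
```python
from h import *
p=cams.camera_params('wrist');im=cams.camera('wrist')[:,:,::-1]
o=manip.get_obs();print(o['position'],R.from_quat(o['ee_rot']).as_matrix().round(4),o['ft_force'])
s=cams.camera('scene')[:,:,::-1]
a=cv2.resize(np.clip(im*1.4,0,255).astype(np.uint8)[100:340,150:370],(400,436))
b=cv2.resize(s[60:230,240:396],(400,436))
cv2.imwrite('pics/g1.png',np.hstack([a,b]))
```

```text
[0.59066358 0.24721276 0.13013695] [[ 9.782e-01 -2.077e-01  3.000e-04]
 [-2.077e-01 -9.782e-01  2.000e-04]
 [ 3.000e-04 -2.000e-04 -1.000e+00]] [-0.09111513  0.05714064 -0.50106008]
```

View pics/g1.png

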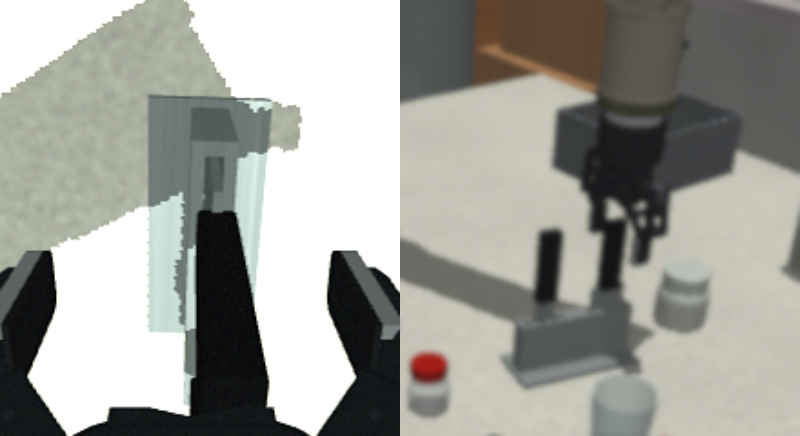

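The left crop shows the handle to the right of the jaw centre by about half its width, roughly 8 mm. That agrees with the measured TCP error, so I'll correct it and close.

>>> move_arm(moves=[[0,0,1.3,0.0084,0.0092,0,0.085],[0,0,1.3,0.0084,0.0092,0,0.085],[0,0,1.3,0.0084,0.0092,0,0.0],[0,0,1.3,0.0084,0.0092,0,0.0],[0,0,1.3,0.0084,0.0092,0,0.0],[0,0,1.3,0.0084,0.0092,0,0.0],[0,0,1.3,0.0084,0.0092,0,0.0],[0,0,1.3,0.0084,0.0092,0,0.0],[0,0,1.3,0.0084,0.0092,0,0.0],[0,0,1.3,0.0084,0.0092,0,0.0]], grip_force=60)

```text
clock: 3.1
position: [0.5969, 0.2364, 0.1298]
ee_rot: [0.993, -0.116, 0.0, -0.0]
ft_force: [0.9, 0.2, 0.7]
grip_width: 0.177
```

>>> move_arm(moves=[[0,0,0,0,0,-0.01,0],[0,0,0,0,0,-0.03,0],[0,0,0,0,0,-0.055,0],[0,0,0,0,0,-0.08,0],[0,0,0,0,0,-0.105,0],[0,0,0,0,0,-0.13,0],[0,0,0,0,0,-0.15,0],[0,0,0,0,0,-0.16,0],[0,0,0,0,0,-0.16,0],[0,0,0,0,0,-0.16,0]], grip_force=80)

```text
clock: 4.1
position: [0.5964, 0.2362, 0.2887]
ee_rot: [0.993, -0.116, -0.001, 0.0]
ft_force: [-0.3, -0.7, -1.4]
grip_width: 0.173
```

Run:
```python
from h import *
import json
p=cams.camera_params('wrist');im=cams.camera('wrist')[:,:,::-1]
json.dump({k:np.asarray(v).tolist() for k,v in p.items()},open('w2.json','w'))
o=manip.get_obs();print(o['clock'],o['position'],o['grip_width'],o['ft_force']);r=R.from_quat(o['ee_rot']);print(r.as_matrix().round(3))
s=cams.camera('scene')[:,:,::-1];cv2.imwrite('pics/w2.png',im);cv2.imwrite('pics/s2.png',s);cv2.imwrite('pics/t2.png',cams.camera('top')[:,:,::-1])
a=cv2.resize(im[100:340,150:370],(400,436),interpolation=cv2.INTER_CUBIC)
b=cv2.resize(s[40:200,270:417],(400,436),interpolation=cv2.INTER_CUBIC)
cv2.imwrite('pics/g2.png',np.hstack([a,b]))
P=np.array(o['position'])
M=r.as_matrix()
sc=lambda y,z: P+M@np.array([0,y,.124-z])
for nm,y,z in[('foot-',-.022,0),('foot+',.022,0),('sh-',-.022,.09),('sh+',.022,.09),('hb-',-.013,.09),('hb+',.013,.09)]:
    X=sc(y,z);print(nm,proj(p,X)[0].round(1),proj(cams.camera_params('scene'),X)[0].round(1))
```

```text
4.15 [0.59628057 0.2361876  0.28833731] 0.16987049117258793 [-0.37082607  0.39434959 -1.29179368]
[[ 0.973 -0.23  -0.002]
 [-0.23  -0.973 -0.001]
 [-0.002  0.001 -1.   ]]
foot- [254.5 158.1] [329.2 150.7]
foot+ [254.5 198. ] [316.5 153. ]
sh- [254.4 187.1] [333.1 122.5]
sh+ [254.5 241.9] [319.9 124.5]
hb- [254.4 199. ] [330.4 122.9]
hb+ [254.4 231.3] [322.6 124.1]
```

View pics/g2.png

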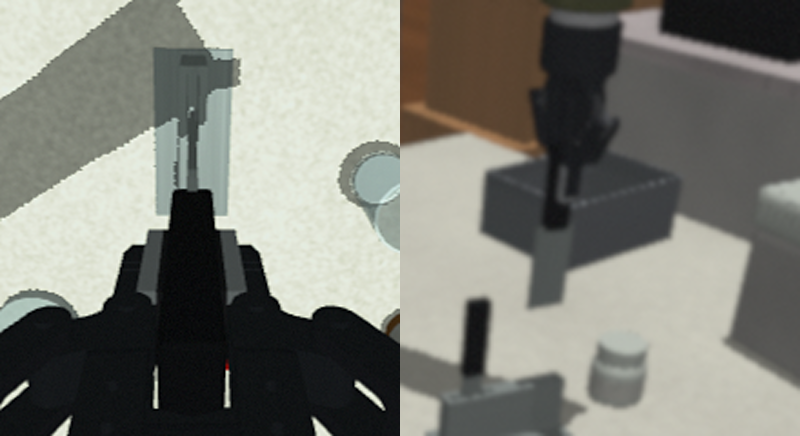

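The scraper is lifted square to the tool. In scene its foot corners are at about (317,152) and (329.5,151) against predicted (316.5,153) and (329.2,150.7). Spatula is still in its pocket. Next: raise, cross to the holder's right, and tilt so the wrist camera looks down the slots.

>>> move_arm(moves=[[0,0,0,0,0,-0.04,0],[0,0,0,0,0,-0.07,0],[0,0,-11.8,-0.061,0.604,-0.07,0],[0,0,-11.8,-0.061,0.604,-0.07,0],[0,0,-11.8,-0.061,0.604,-0.07,0],[0,0,-11.8,-0.061,0.604,-0.07,0],[0,0,-11.8,-0.061,0.604,-0.07,0],[0,0,-11.8,-0.061,0.604,-0.07,0],[0,0,-11.8,-0.061,0.604,-0.07,0],[0,0,-11.8,-0.061,0.604,-0.07,0]])

```text
clock: 5.25
position: [0.4648, -0.1435, 0.3592]
ee_rot: [1.0, -0.013, -0.0, -0.0]
ft_force: [1.3, -0.4, -0.9]
grip_width: 0.18
```

Run:
```python
from h import *
import time
cams.camera('top');cams.camera('top');o=manip.get_obs();print(o['clock'],o['position'],o['joint_velocities'],R.from_quat(o['ee_rot']).as_matrix().round(4),o['joint_pos'])
```

```text
5.35 [ 0.46325565 -0.14908581  0.35996907] [-0.05024574  0.03431153 -0.10231997 -0.01475846 -0.05222331 -0.00830502
 -0.0836097 ] [[ 9.993e-01 -3.690e-02  7.000e-04]
 [-3.690e-02 -9.993e-01 -4.000e-04]
 [ 7.000e-04  4.000e-04 -1.000e+00]] [-0.43302304 -0.05426635  0.63017372  1.61935156  0.0322196   1.56532827
  0.15934787]
```

>>> move_arm(moves=[[0,35,0,-0.058,0.191,0,0],[0,35,0,-0.058,0.191,0,0],[0,35,0,-0.058,0.191,0,0],[0,35,0,-0.058,0.191,0,0],[0,35,0,-0.058,0.191,0,0],[0,35,0,-0.058,0.191,0.03,0],[0,35,0,-0.058,0.191,0.07,0],[0,35,0,-0.058,0.191,0.098,0],[0,35,0,-0.058,0.191,0.098,0],[0,35,0,-0.058,0.191,0.098,0]])

```text
clock: 6.35
position: [0.4034, -0.331, 0.2623]
ee_rot: [0.954, -0.012, 0.301, 0.004]
ft_force: [1.5, 0.3, -0.6]
grip_width: 0.176
```

Run:
```python
from h import *
import json
p=cams.camera_params('wrist');im=cams.camera('wrist')[:,:,::-1]
json.dump({k:np.asarray(v).tolist() for k,v in p.items()},open('w3.json','w'))
o=manip.get_obs();print(o['clock'],o['position'],o['grip_width'],o['ft_force']);r=R.from_quat(o['ee_rot']);print(r.as_matrix().round(4),o['joint_pos'])
cv2.imwrite('pics/w3.png',im);cv2.imwrite('pics/s3.png',cams.camera('scene')[:,:,::-1])
cv2.imwrite('pics/w3z.png',cv2.resize(im,(800,600),interpolation=cv2.INTER_CUBIC))
# prediction of slot features
S=np.array([.515,-.238,.095]);Rs=R.from_euler('ZY',[-2,-35],degrees=True)
for n,v in[('far wall mouth edge L',(.0035,.025,0)),('R',(.0035,-.025,0)),('near top L',(-.0035,.025,.02)),('R',(-.0035,-.025,.02))]: print(n,proj(p,S+Rs.apply(v))[0].round(1)*800/512)
```

```text
6.4 [ 0.40372886 -0.33146789  0.26328109] 0.17647743225731422 [-0.10838451 -0.57682435 -1.72717903]
[[ 8.181e-01 -2.620e-02  5.744e-01]
 [-2.110e-02 -9.997e-01 -1.540e-02]
 [ 5.746e-01  5.000e-04 -8.184e-01]] [-0.23509646 -0.47916335  0.898987    2.11218849  0.00329917  0.84008422
  0.67313224]
far wall mouth edge L [395.       94.84375]
R [394.84375 164.375  ]
near top L [384.84375  91.25   ]
R [385.15625 165.15625]
```

View pics/w3z.png

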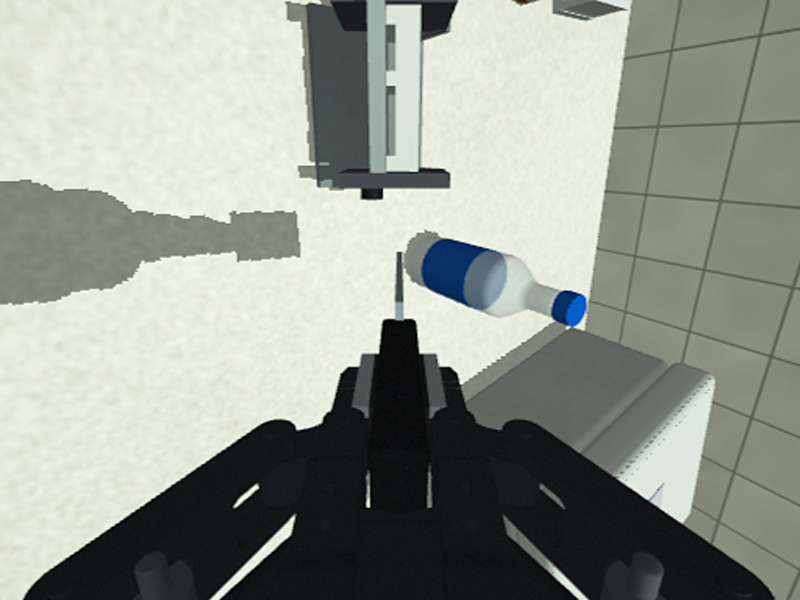

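The wrist view looks straight down the slots. The broad slot is at zoomed x 386–396, y 86–156. The near steel wall is at x 368–386 and the far wall to its right. The held blade ends at (400,252) and its handle starts at y=320. Now sub-pixel profiles.

Run:
```python
from h import *
import json
g=cv2.imread('pics/w3.png').max(2).astype(int)
print('slot rows',g[60:96,228:276].mean(0).round().astype(int).tolist())
for r in(58,70,80,92): print(r,g[r,240:260].tolist())
print('col slot 250',g[20:125,249].tolist());print('col 251',g[20:125,251].tolist())
for r in range(156,212,5): print(r,g[r,246:270].tolist())
print('blade col',g[150:210,255].tolist())
print('handle cols row 210..',g[215,235:275].tolist())
```

```text
slot rows [79, 78, 78, 78, 78, 77, 75, 83, 146, 176, 174, 174, 174, 174, 174, 174, 174, 176, 159, 101, 114, 147, 145, 143, 154, 210, 231, 228, 228, 228, 228, 228, 228, 228, 228, 228, 228, 229, 230, 219, 168, 155, 220, 239, 237, 236, 235, 236]
58 [176, 175, 175, 175, 175, 178, 156, 102, 80, 91, 89, 87, 106, 199, 232, 229, 228, 228, 228, 228]
70 [174, 174, 174, 175, 175, 178, 154, 93, 116, 148, 145, 143, 154, 209, 230, 228, 228, 227, 228, 228]
80 [173, 174, 174, 173, 174, 176, 162, 104, 114, 147, 146, 143, 155, 210, 230, 228, 228, 228, 228, 228]
92 [172, 173, 172, 173, 174, 175, 160, 106, 115, 148, 145, 144, 153, 209, 230, 228, 227, 227, 228, 227]
col slot 250 [90, 90, 89, 89, 91, 91, 93, 126, 152, 152, 150, 150, 150, 150, 152, 151, 151, 151, 150, 151, 149, 152, 150, 148, 153, 202, 233, 229, 229, 229, 229, 229, 229, 232, 231, 79, 87, 91, 91, 92, 112, 152, 149, 150, 150, 149, 150, 150, 151, 149, 148, 148, 148, 147, 147, 149, 149, 150, 149, 149, 147, 148, 148, 148, 147, 147, 146, 147, 149, 148, 148, 147, 148, 148, 147, 138, 137, 136, 136, 162, 234, 228, 228, 228, 227, 227, 228, 229, 229,
[... 1779 characters left out ...]
, 240, 242, 241, 240, 239, 240]
206 [6, 11, 14, 10, 10, 14, 11, 9, 9, 6, 10, 5, 9, 12, 10, 13, 15, 11, 6, 0, 194, 243, 239, 237]
211 [13, 12, 12, 15, 13, 15, 13, 14, 17, 14, 13, 11, 13, 16, 13, 13, 11, 14, 14, 6, 48, 209, 245, 240]
blade col [231, 231, 234, 236, 239, 241, 240, 239, 240, 244, 238, 100, 66, 70, 72, 72, 71, 72, 73, 73, 74, 75, 74, 74, 74, 74, 75, 74, 75, 74, 75, 74, 75, 75, 76, 77, 75, 74, 75, 76, 76, 75, 81, 126, 164, 163, 161, 161, 163, 164, 163, 164, 162, 165, 159, 46, 6, 9, 13, 15]
handle cols row 210.. [236, 234, 233, 234, 236, 240, 243, 250, 195, 0, 8, 9, 13, 13, 10, 15, 13, 12, 15, 14, 15, 14, 11, 12, 14, 10, 12, 13, 16, 16, 12, 7, 201, 246, 240, 239, 240, 240, 237, 233]
```

```bash
cat > m.py <<'E'
from h import *
import json
np.set_printoptions(precision=4,suppress=True)
p=json.load(open('w3.json'))
Rt=np.array([[.8181,-.0262,.5744],[-.0211,-.9997,-.0154],[.5746,.0005,-.8184]]);T=np.array([.40373,-.33147,.26328])
# rays to plane tool-z = d, expressed in the tool frame
def tp(uv,d):
    o,v=ray(p,uv);o=Rt.T@(o-T);v=Rt.T@v
    return o+v*(d-o[2])/v[2]
E
python3 - <<'E'
from m import *
for h in(0,.5):
  print('pixel conv',h)
  print('foot edge -corner L/R',tp((253.3+h,160.7+h),.124),tp((256.7+h,160.7+h),.124))
  print('handle bottom corner',tp((242.9+h,204.7+h),.034),tp((265.6+h,204.7+h),.034))
  # slot mouth depth: from 50mm width
  for d in(.17,.18,.19,.2,.21):
    a=tp((252.6+h,54.5+h),d);b=tp((252.6+h,99.3+h),d);c=tp((246.4+h,58+h),d-.02);e=tp((246.45+h,92+h),d-.02)
    print(d,'w',b[1]-a[1],'mid y',(a[1]+b[1])/2,'far x',a[0],b[0],'near x',c[0],e[0])
S=np.array([.515,-.238,.095]);print('guess slot in tool',Rt.T@(S-T))
E
```

```text
pixel conv 0
foot edge -corner L/R [-0.0032 -0.0197  0.124 ] [ 0.0003 -0.0197  0.124 ]
handle bottom corner [-0.0101 -0.0092  0.034 ] [ 0.0062 -0.0092  0.034 ]
0.17 w 0.04525635814746701 mid y -0.10146403016389084 far x -0.003913844347145284 -0.0041095487552689994 near x -0.009938581491899941 -0.010268403277216785
0.18 w 0.04671159664228414 mid y -0.10202840686541245 far x -0.004000830767873151 -0.004202828139018306 near x -0.01023858984400571 -0.01057974612857724
0.19 w 0.048166835137101266 mid y -0.10259278356693409 far x -0.004087817188601017 -0.004296107522767613 near x -0.010538598196111483 -0.010891088979937694
0.2 w 0.04962207363191841 mid y -0.10315716026845573 far x -0.004174803609328884 -0.004389386906516919 near x -0.010838606548217252 -0.011202431831298149
0.21 w 0.05107731212673555 mid y -0.10372153696997735 far x -0.00426179003005675 -0.004482666290266225 near x -0.011138614900323024 -0.011513774682658604
pixel conv 0.5
foot edge -corner L/R [-0.0027 -0.0192  0.124 ] [ 0.0008 -0.0191  0.124 ]
handle bottom corner [-0.0098 -0.0088  0.034 ] [ 0.0065 -0.0088  0.034 ]
0.17 w 0.04530787569402529 mid y -0.10095721908540672 far x -0.003384627543577252 -0.003552763463413865 near x -0.009444903736159495 -0.009755483161200701
0.18 w 0.04676477075865888 mid y -0.10150529904938252 far x -0.003454596760619687 -0.0036281391663717253 near x -0.0097279465923411 -0.010049199242797865
0.19 w 0.04822166582329249 mid y -0.1020533790133583 far x -0.003524565977662122 -0.003703514869329586 near x -0.010010989448522703 -0.010342915324395031
0.2 w 0.04967856088792609 mid y -0.10260145897733408 far x -0.003594535194704558 -0.0037788905722874466 near x -0.01029403230470431 -0.010636631405992199
0.21 w 0.051135455952559694 mid y -0.10314953894130988 far x -0.0036645044117469927 -0.0038542662752453073 near x -0.010577075160885914 -0.010930347487589365
guess slot in tool [-0.0076 -0.0964  0.2002]
```

The blade foot is at tool (x -1.5, y +2.3 mm). The slot centre is at tool (x -7.6, y -103.3), with its mouth 202.5 mm ahead of the TCP. The apparent gap of 6.8 mm confirms the scale. Aligning above the mouth.

>>> move_arm(moves=[[0,0,0.4,-0.006,-0.106,0,0],[0,0,0.4,-0.006,-0.106,0,0],[0,0,0.4,-0.006,-0.106,0,0],[0,0,0.4,-0.006,-0.106,0,0],[0,0,0.4,-0.006,-0.106,0.02,0],[0,0,0.4,-0.006,-0.106,0.04,0],[0,0,0.4,-0.006,-0.106,0.05,0],[0,0,0.4,-0.006,-0.106,0.05,0],[0,0,0.4,-0.006,-0.106,0.05,0],[0,0,0.4,-0.006,-0.106,0.05,0]])

```text
clock: 7.45
position: [0.4299, -0.2261, 0.2184]
ee_rot: [0.953, -0.016, 0.301, 0.003]
ft_force: [0.8, 0.2, -1.6]
grip_width: 0.177
```

Run:
```python
from m import *
p2=cams.camera_params('wrist');im=cams.camera('wrist')[:,:,::-1]
json.dump({k:np.asarray(v).tolist() for k,v in p2.items()},open('w4.json','w'))
s=cams.camera('scene')[:,:,::-1]
o=manip.get_obs();P=np.array(o['position']);print(o['clock'],P,o['grip_width'],o['ft_force']);r=R.from_quat(o['ee_rot']).as_matrix();print(r.round(4))
print('moved in old tool frame',Rt.T@(P-T))
sl=T+Rt@np.array([-.0076,-.1033,.2025]);print('slot world',sl,'slot in tool now',r.T@(sl-P))
cv2.imwrite('pics/w4.png',im)
a=cv2.resize(im[60:220,180:330],(400,427),interpolation=cv2.INTER_CUBIC)
b=cv2.resize(s[130:280,115:255],(400,427),interpolation=cv2.INTER_CUBIC)
cv2.imwrite('pics/g4.png',np.hstack([a,b]))
```

```text
7.55 [ 0.4298 -0.2261  0.2181] 0.1767150772773664 [-0.1061 -0.0533 -1.8898]
[[ 0.8179 -0.0321  0.5744]
 [-0.0285 -0.9995 -0.0153]
 [ 0.5746 -0.0039 -0.8184]]
moved in old tool frame [-0.0068 -0.1061  0.0503]
slot world [ 0.5165 -0.2312  0.0931] slot in tool now [-0.0007  0.0028  0.1522]
```

View pics/g4.png

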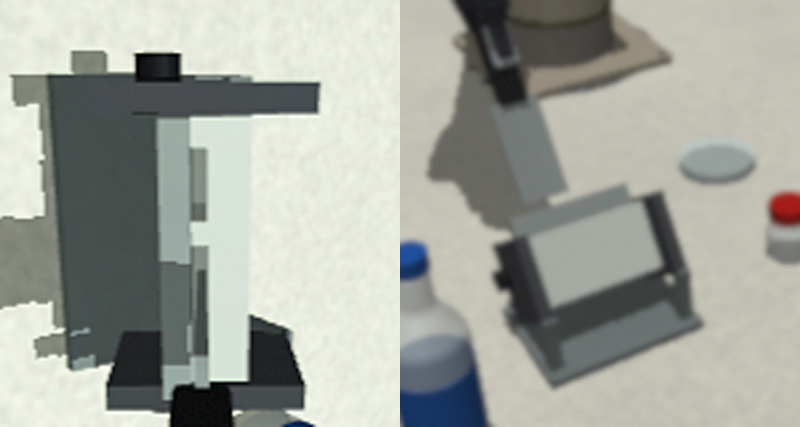

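Left crop: the blade foot (x≈197–207, from y=270) sits over the broad slot (x 190–207). Right crop: the blade is above the mouth and in line with the slope. Checking numerically.

Run:
```python
from m import *
import m
m.p=json.load(open('w4.json'));m.T=np.array([.4298,-.2261,.2181]);m.Rt=R.from_matrix([[.8179,-.0321,.5744],[-.0285,-.9995,-.0153],[.5746,-.0039,-.8184]]).as_matrix()
g=cv2.imread('pics/w4.png').max(2).astype(int)
print('far/near cols rows 118-140',g[118:140,236:262].mean(0).round().astype(int).tolist())
print('rows 144-156',g[144:156,236:262].mean(0).round().astype(int).tolist())
for r in(158,165,172,180,190,200): print(r,g[r,246:264].tolist())
for c in (255,257): print('col',c,g[110:208,c].tolist())
```

```text
far/near cols rows 118-140 [77, 76, 77, 139, 172, 171, 170, 170, 170, 170, 170, 170, 170, 171, 164, 127, 120, 138, 137, 137, 133, 172, 220, 228, 227, 227]
rows 144-156 [78, 77, 74, 108, 156, 172, 170, 170, 170, 170, 170, 170, 169, 170, 166, 168, 187, 201, 200, 200, 199, 201, 219, 227, 226, 226]
158 [139, 167, 165, 166, 167, 127, 118, 143, 143, 141, 139, 149, 205, 229, 226, 226, 225, 226]
165 [107, 105, 104, 105, 105, 93, 124, 122, 82, 75, 71, 123, 205, 229, 226, 225, 226, 225]
172 [105, 105, 105, 105, 105, 83, 118, 117, 73, 75, 71, 123, 204, 229, 226, 226, 225, 225]
180 [103, 104, 105, 105, 103, 110, 109, 88, 74, 75, 73, 93, 193, 231, 226, 226, 226, 226]
190 [104, 105, 104, 100, 148, 155, 105, 78, 74, 77, 74, 66, 186, 232, 226, 226, 225, 226]
200 [170, 169, 170, 170, 169, 180, 186, 173, 164, 164, 165, 160, 204, 229, 227, 226, 226, 226]
col 255 [227, 226, 226, 227, 227, 183, 138, 143, 143, 143, 144, 143, 143, 144, 143, 144, 144, 142, 143, 142, 143, 142, 142, 141, 143, 141, 114, 107, 107, 108, 107, 105, 121, 211, 229, 226, 226, 226, 227, 227, 228, 226, 158, 138, 141, 142, 141, 141, 141, 142, 138, 85, 73, 74, 75, 75, 75, 74, 74, 76, 75, 74, 75, 75, 75, 74, 76, 76, 76, 76, 75, 75, 76, 77, 77, 75, 77, 76, 77, 76, 77, 76, 82, 127, 163, 162, 161, 162, 163, 165, 164, 165, 163, 164, 160, 80, 4, 12]
col 257 [226, 227, 227, 227, 227, 210, 172, 173, 174, 174, 173, 174, 174, 174, 173, 174, 173, 173, 172, 172, 173, 173, 173, 173, 173, 173, 164, 162, 164, 167, 166, 166, 172, 223, 228, 226, 226, 226, 226, 227, 228, 224, 153, 148, 148, 148, 148, 148, 149, 150, 148, 127, 125, 126, 126, 123, 122, 122, 122, 122, 123, 123, 123, 124, 122, 123, 119, 91, 92, 94, 93, 93, 93, 93, 94, 93, 90, 66, 67, 66, 66, 67, 73, 120, 159, 158, 157, 157, 160, 160, 160, 161, 163, 167, 163, 82, 8, 16]
```

Run:
```python
from m import *
import m
m.p=json.load(open('w4.json'));m.T=np.array([.4298,-.2261,.2181]);m.Rt=R.from_matrix([[.8179,-.0321,.5744],[-.0285,-.9995,-.0153],[.5746,-.0039,-.8184]]).as_matrix()
print('foot',tp((253.3,160.7),.124),tp((256.8,160.7),.124))
for d in(.150,.153): print(d,'far',tp((257.5,160),d),'near',tp((250.85,160),d-.02),'upper edge',tp((255,151.8),d))
```

```text
foot [-0.002  -0.0189  0.124 ] [ 0.0016 -0.0189  0.124 ]
0.15 far [ 0.0026 -0.0134  0.15  ] near [-0.0046 -0.0182  0.13  ] upper edge [-0.0002 -0.0227  0.15  ]
0.153 far [ 0.0027 -0.0126  0.153 ] near [-0.0046 -0.0174  0.133 ] upper edge [-0.0002 -0.0221  0.153 ]
```

The two estimates agree within ±0.8 mm, and the clearance is ±1.5 mm. Descending gently and watching the force.

>>> move_arm(moves=[[0,0,0,0,0,0.006,0],[0,0,0,0,0,0.012,0],[0,0,0,0,0,0.016,0],[0,0,0,0,0,0.02,0],[0,0,0,0,0,0.023,0],[0,0,0,0,0,0.023,0]])

```text
clock: 8.15
position: [0.4429, -0.226, 0.1979]
ee_rot: [0.954, -0.016, 0.3, 0.003]
ft_force: [0.2, 0.4, -1.2]
grip_width: 0.177
```

>>> move_arm(moves=[[0,0,0,0,0,0.003,0],[0,0,0,0,0,0.006,0],[0,0,0,0,0,0.009,0],[0,0,0,0,0,0.012,0],[0,0,0,0,0,0.012,0]])

```text
clock: 8.65
position: [0.4498, -0.2262, 0.1881]
ee_rot: [0.954, -0.016, 0.3, 0.003]
ft_force: [-0.4, -0.2, -0.3]
grip_width: 0.177
```

>>> move_arm(moves=[[0,0,0,0,0,0.004,0],[0,0,0,0,0,0.008,0],[0,0,0,0,0,0.012,0],[0,0,0,0,0,0.016,0],[0,0,0,0,0,0.02,0],[0,0,0,0,0,0.02,0]])

```text
clock: 9.25
position: [0.4613, -0.2264, 0.1715]
ee_rot: [0.954, -0.016, 0.3, 0.003]
ft_force: [-0.5, -0.5, -1.2]
grip_width: 0.174
```

>>> move_arm(moves=[[0,0,0,0,0,0.004,0],[0,0,0,0,0,0.008,0],[0,0,0,0,0,0.012,0],[0,0,0,0,0,0.016,0],[0,0,0,0,0,0.019,0],[0,0,0,0,0,0.019,0],[0,0,0,0,0,0.019,0]])

```text
clock: 9.95
position: [0.4721, -0.2269, 0.1566]
ee_rot: [0.954, -0.016, 0.301, 0.003]
ft_force: [-0.7, 0.5, -1.8]
grip_width: 0.178
```

>>> move_arm(moves=[[0,0,0,0,0,0.002,0],[0,0,0,0,0,0.004,0],[0,0,0,0,0,0.006,0],[0,0,0,0,0,0.007,0],[0,0,0,0,0,0.007,0],[0,0,0,0,0,0.007,0]])

```text
clock: 10.55
position: [0.4761, -0.227, 0.1509]
ee_rot: [0.954, -0.016, 0.301, 0.003]
ft_force: [0.3, -0.3, -1.1]
grip_width: 0.178
```

>>> move_arm(moves=[[0,0,0,0,0,0.001,0],[0,0,0,0,0,0.002,0],[0,0,0,0,0,0.002,0],[0,0,0,0,0,0.002,0]])

```text
clock: 10.95
position: [0.4773, -0.2273, 0.1499]
ee_rot: [0.953, -0.016, 0.301, 0.003]
ft_force: [-9.8, 1.6, 9.1]
grip_width: 0.178
```

Floor contact at the expected depth: about 13 N along the slope. Press slightly and hold to confirm it's seated.

>>> move_arm(moves=[[0,0,0,0,0,0.001,0],[0,0,0,0,0,0.001,0],[0,0,0,0,0,0.001,0],[0,0,0,0,0,0.001,0]])

```text
clock: 11.35
position: [0.4781, -0.2278, 0.15]
ee_rot: [0.953, -0.016, 0.302, 0.003]
ft_force: [-21.6, 4.3, 24.1]
grip_width: 0.178
```

Run:
```python
from m import *
o=manip.get_obs();P=np.array(o['position']);r=R.from_quat(o['ee_rot']).as_matrix();print(o['clock'],P,r.round(4),o['ft_force'],o['torque'])
sl=np.array([.5165,-.2312,.0931]);Rs=R.from_euler('ZY',[-1.9,-35],degrees=True).as_matrix()
foot=P+r@np.array([-.0008,.0027,.124]);print('foot in slot',Rs.T@(foot-sl))
s=cams.camera('scene')[:,:,::-1];w=cams.camera('wrist')[:,:,::-1]
a=cv2.resize(w[60:260,160:350],(400,421));b=cv2.resize(s[130:280,115:255],(400,421),interpolation=cv2.INTER_CUBIC)
cv2.imwrite('pics/g5.png',np.hstack([a,b]))
```

```text
11.35 [ 0.4781 -0.2278  0.15  ] [[ 0.8174 -0.0326  0.5751]
 [-0.0294 -0.9995 -0.0147]
 [ 0.5753 -0.0049 -0.8179]] [-21.5548   4.2619  24.1008] [0.7443 2.0075 0.4542]
foot in slot [ 0.0005 -0.     -0.0553]
```

View pics/g5.png

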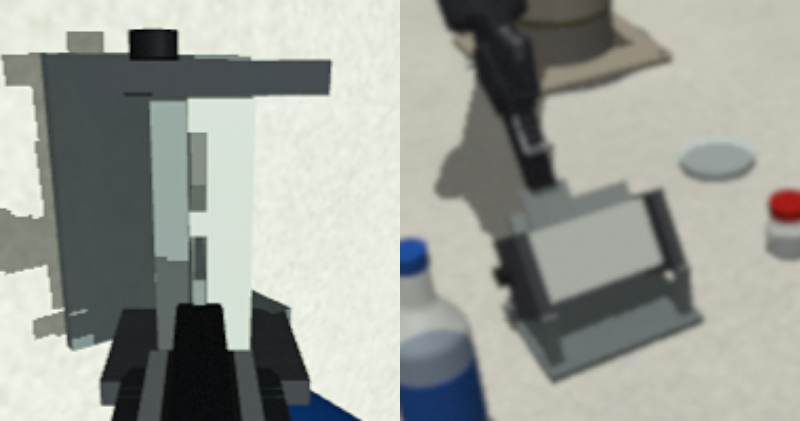

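The foot is at slot z = -55.3 mm and centred. Both views show the blade buried in the broad slot while still held. Easing the push, releasing and backing out along the slope.

>>> move_arm(moves=[[0,0,0,0,0,-0.0015,0],[0,0,0,0,0,-0.0015,0],[0,0,0,0,0,-0.0015,0.05],[0,0,0,0,0,-0.0015,0.05],[0,0,0,0,0,-0.0015,0.05],[0,0,0,0,0,-0.0015,0.05],[0,0,0,0,0,-0.0015,0.05],[0,0,0,0,0,-0.0015,0.05]])

```text
clock: 12.25
position: [0.477, -0.2271, 0.1497]
ee_rot: [0.954, -0.016, 0.301, 0.003]
ft_force: [0.3, -0.3, 0.6]
grip_width: 0.587
```

Run:
```python
from h import *
s=cams.camera('scene')[:,:,::-1];w=cams.camera('wrist')[:,:,::-1]
o=manip.get_obs();print(o['clock'],o['position'],o['grip_width'],o['ft_force'])
a=cv2.resize(w[60:384,100:410],(400,418));b=cv2.resize(s[130:280,115:255],(400,418),interpolation=cv2.INTER_CUBIC)
cv2.imwrite('pics/g6.png',np.hstack([a,b]))
```

```text
12.35 [ 0.47699317 -0.22706288  0.14967995] 0.5852271758789304 [-0.06119663  1.03868974  0.10293069]
```

View pics/g6.png

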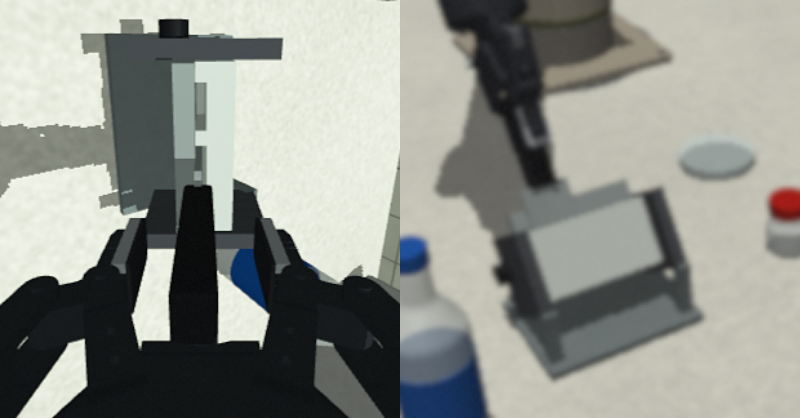

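The handle (left crop, x 170–218) stands free between the open fingers, which are at x≈130 and 265. Backing out along the tool axis.

>>> move_arm(moves=[[0,0,0,0,0,-0.02,0.05],[0,0,0,0,0,-0.05,0.05],[0,0,0,0,0,-0.08,0.05],[0,0,0,0,0,-0.11,0.05],[0,0,0,0,0,-0.14,0.05],[0,0,0,0,0,-0.15,0.05],[0,0,0,0,0,-0.15,0.05],[0,0,0,0,0,-0.15,0.05],[0,0,0,0,0,-0.15,0.05]])

```text
clock: 13.25
position: [0.391, -0.2246, 0.2717]
ee_rot: [0.954, -0.016, 0.3, 0.003]
ft_force: [0.3, -0.1, -0.5]
grip_width: 0.588
```

Run:
```python
from h import *
s=cams.camera('scene')[:,:,::-1]
o=manip.get_obs();print(o['clock'],o['position'],o['ft_force'])
# expected seated handle in scene
p=cams.camera_params('scene');sl=np.array([.5165,-.2312,.0931]);Rs=R.from_euler('ZY',[-1.9,-35],degrees=True)
sc=800/230
for z in(.035,.125):print('axis px (crop)',((proj(p,sl+Rs.apply([0,0,z]))[0]-[125,100])*sc).round())
cv2.imwrite('pics/g7.png',cv2.resize(s[100:272,125:355],(800,598),interpolation=cv2.INTER_CUBIC))
```

```text
13.3 [ 0.39103627 -0.22442238  0.27175377] [-0.27912885  0.19002925  0.27991511]
axis px (crop) [136. 338.]
axis px (crop) [ 98. 223.]
```

View pics/g7.png

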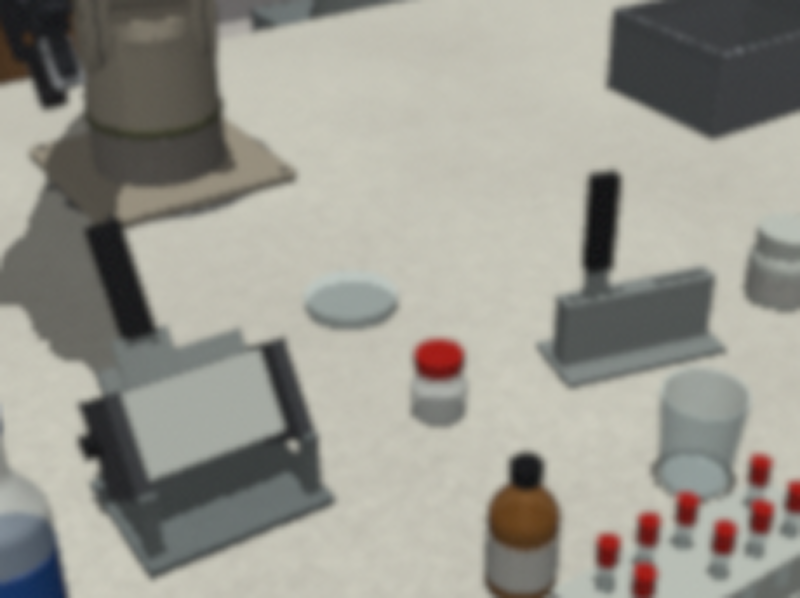

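The scraper's handle runs from (138,336) to (103,222), which matches the seated prediction of (136,338) to (98,223). The spatula is upright in the stand and everything else is undisturbed.

```bash
python3 -c "
from workcell import manip
print(manip.hand_in())"
```

```text
the job is handed in; nothing more can be done
None
```

I took the broad scraper out of the drip stand, slid it down the holder's broad slot until it was seated, let go and handed the job in. It took about 13.3 s of the 46 s allowed. The hand-in gave no verdict.

- **Seating:** the blade met the floor at about 13 N along the slope, then about 32 N when I pressed it home. By calculation, the blade end was then at slot z = -55 mm, within 1 mm of mid-gap and mid-width, and still held.
- **After release:** the last scene picture shows the handle within 1–2 original pixels of where a fully seated scraper should be. The spatula is upright in its pocket, nothing else appears to have moved, and the arm is clear with no force on it.
- **Disagreements:** two estimates of the slot's position across the gap differed by about 1.6 mm (±0.8 mm around where I went in). The blade still went in without touching until it reached the floor. My first approach to the grasp was about 12 mm off, and I corrected it before closing the fingers.

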